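# Dock the carrier tray, heft both cans and present the heavier to the reader

## Task

Slide the carrier tray with its two look-alike cans along the table into the grooved dock until it is fully home against the stop. Then lift the can at the stop end clear of its pocket, hold it still for a second to feel its weight and set it back in its pocket (do not drop it), and lift the other can and hold it still in the same way; one of them is clearly heavier. With the lighter can standing in its own pocket, carry the heavier one, upright, over the middle of the reader's window and finish there still holding it, its underside about 5 to 10 cm above the glass; never tip a can over, lift the tray or disturb the mug and the brown carton.

Things in the scene. Friction and masses are not known exactly. Their poses are not given: they have to be found in the camera images.
- dock: Aluminium dock screwed to the table, two grooved rails and an end stop. The tray enters along the dock's own +x; fully home = tray origin at the dock origin, x axes parallel. Rails from x=0 to 73 mm, inner walls at y=+-40.5; lips 13 mm high overhang to y=+-33.5, groove 9 mm high. Mouth flares outward from x=0 to about -28. Stop face at x=73. Origin at table height.
- tray: Loose grey plastic tray, 0.45 kg, plate 146 (x) x 76 (y) x 6 mm; origin: centre of underside. Slides on the table, starts about 105 to 120 mm before home, a little skew. Between the pockets stands a grip plate at the centre: 34 along x, 10 thick in y, top at z=50. Pockets at x=+48 (stop end) and -48: 44 mm square inside, 3 mm walls, floor z=6, rim z=16.
- can_far: Sealed square can 38 x 38 x 50 mm, bare aluminium, black lid with short pins (to z=56); origin: centre of underside, z up, sides along the tray's axes. Starts in the tray's pocket at tray x=+48, the stop end. Rigid. Looks just like the other can; which is heavier changes: roughly 0.5 kg against 0.2 kg. A core inside has 1 mm of play.
- can_near: The other can, the same in looks, size and axes (38 x 38 x 50 mm, origin at centre of underside); starts in the tray's pocket at tray x=-48, the end away from the stop.
- reader_window (a point): Centre of the glass window on top of the fixed code reader, a black block 60 x 60 x 40 mm standing on the table behind the dock; it looks straight up. z axis up. Behind it stands a drawer chest, 240 mm high, handles from world x=0.69; one drawer, 150 mm high, is open to x=0.645.
- mug_1: Green and white mug, 90 mm wide, 107 mm high; origin: centre of underside. Leave it alone.
- carton: Small brown carton, 105 x 68 x 40 mm, lying at the left edge of the table; tall stacked boxes stand further left (world y over 0.25): keep the gripper clear of them. Origin: centre of underside. Leave it alone.

How it is judged:
By the outcome, as a careful person would: the job done as asked, in the order asked, and still so for the second after the job is handed in, while the arm keeps its last pose, push and grip.
It also fails if it takes over 72 s, if anything falls off the work surface, if the arm or the gripper's body presses on something with over 40 N, if the wrist force passes 120 N, or if a joint passes its speed limit or range.

## Robot

A 7-joint arm with a two-finger parallel gripper is mounted at the origin on a cart in front of the work surface, level with it; the furniture and walls round the work are solid. World frame = base frame: x ahead of the robot, y to its left, z up, the work surface at z = 0. Lengths are in m, angles in rad, forces in N, time in s.
With the tool pointing down it reaches from about 0.425 to 0.875 m from the base axis. Payload 8.4 kg.
Tool frame: the origin (TCP) lies midway between the tips of the shut fingers; the grasp point (between the pads) lies 19 mm behind it; z points along the fingers, y is the line along which they close (so a half turn about z gives the same grasp; the last joint's range is limited). The gripper opens to 87 mm and grips with 3 to 60 N. Pads are 19 mm wide; open, the fingers measure 117 mm over their backs; the gripper's body (75 mm by 190 mm) begins 51 mm behind the grasp point.
Start: joints at [1.015, 0.333, 0.04, 1.465, -0.013, 1.343, -0.059], TCP at [0.287, -0.583, 0.223] pointing down, gripper open.
Joint ranges: [-2.58, 2.58], [-0.38, 2.09], [-1.3, 1.39], [0.25, 2.4], [-1.5, 4.64], [0.08, 2.09], [-2.65, 2.65]. Speed limits (rad/s): [2.22, 2.22, 2.79, 2.79, 3.14, 3.14, 3.14].

## Interface

Orientations are given as a 3x3 rotation matrix whose columns are the frame's x, y, z axes.
In Python, from rig import bot gives the robot as it stands.
- The arm moves only by the tool jog_arm, never from a script. Its argument "steps" is a list of rows, each an object of numbers: "dx", "dy", "dz": the shift along the world's x, y, z in cm; "wx", "wy", "wz": the turn, a rotation vector about the world's x, y, z in degrees; "grip": the closure, from -1 (fully open) to 1 (shut). In form: [{"dx": .., "dy": .., "dz": .., "wx": .., "wy": .., "wz": .., "grip": ..}, ...]. A call has 1 to 12 rows; each row is the pose to reach, as a shift and turn from the pose commanded when the call began; what a row does not reach only later rows make up. A row lasts 1/10 s, in which the tool goes at most 50 mm and 8.59 degrees, less where a joint would pass 70% of its speed; a pose out of reach is approached as far as the arm can. A call with a gripper value outside its range is refused whole. The fingers move at their own pace and stop on an object; the grip force is fixed at half the most. Time passes only in rows, so rows that repeat a pose let the fingers close. It gives the time, the measured TCP pose, the force, the opening and the grip force at its end, in the units of the state.
- bot.read_state(): the state, without advancing time (a new reading comes with each control period).
- bot.read_camera(name): name is "scene" or "side" or "wrist"; returns the picture (384x512x3 uint8, blue, green, red); there is no depth.
- bot.get_calibration(name): a dict with "K" (3x3 intrinsics, pixels), "k1" (the pictures are not rectified: a ray, as slopes to the right and down, at radius r is drawn at 1 + k1 r^2 times it, then the intrinsics apply), "world_from_camera" (4x4, takes a point from camera to world coordinates); the wrist camera has in their place "T_tool_cam" (4x4, takes a point from camera to tool coordinates, whose origin is the TCP and whose axes are the flange's). Camera axes: x right, y down, z forward; pixel columns grow to the right and rows downward; lengths in m; the calibration is good to about 2 mm. A picture is of the moment at which its call begins: read the wrist's pose just before it. get_calibration takes no time and is no camera call.
- bot.hand_in(): hands the job in; it is judged then, once.
The state is a dict: "time_s": time; "joints": joint angles; "dq": joint speeds; "tau": joint torques, N m; "tool_pos": TCP position; "orientation": TCP orientation; "ft_force": force on the tool from outside, world axes, zero at the start; "ft_torque": the same for the moment, N m; "gripper_width": finger opening in m; "gripper_force": force on a finger pad.
Only numpy, scipy, OpenCV 4.12 (cv2) and the standard library are available. Lean on these libraries where they do the work, as an engineer would, in place of code of your own. Each camera call takes 0.05 s, during which the arm holds its last target. There are 200 camera calls.

## Working session

There is one attempt and no reset: what is moved stays moved. The work goes in short steps, Python scripts to look and compute and a tool call to move; the robot and the scene stay as the last step left them, time stands still between calls to the robot, and variables do not carry over. Pictures are saved under pics/ and viewed, at most 10 in all, crops included, and the job is handed in when it is done.

Besides the shell and the picture viewer there is one more tool, called after ">>>" as name([rows], argument=value, ...), one row to a line, values as JSON. jog_arm: Moves the arm, as the interface text tells. Its arguments: {"type":"object","properties":{"steps":{"type":"array","items":{"type":"object","properties":{"dx":{"type":"number"},"dy":{"type":"number"},"dz":{"type":"number"},"wx":{"type":"number"},"wy":{"type":"number"},"wz":{"type":"number"},"grip":{"type":"number"}}}}},"required":["steps"]}

```bash
mkdir -p pics; python3 - <<'E'
from rig import bot
import cv2,numpy as np
s=bot.read_state()
print(s)
a=bot.read_camera("scene");b=bot.read_camera("side")
cv2.imwrite("pics/scene0.png",a);cv2.imwrite("pics/side0.png",b)
np.set_printoptions(precision=4,suppress=True)
for n in("scene","side","wrist"):print(n,bot.get_calibration(n))
E
```

```text
{'time_s': 0.0, 'joints': array([ 1.01482194,  0.33391149,  0.03987602,  1.46629685, -0.01337191,
        1.34332794, -0.05851706]), 'dq': array([ 0.0004138 ,  0.00066725,  0.00035911, -0.00121261, -0.00094642,
       -0.00062428,  0.00088543]), 'tau': array([ 5.44044942e-04, -6.56362152e+01,  1.33571997e+00, -4.03793550e+01,
       -5.96617581e-02,  4.50225757e-02,  2.31707618e-04]), 'tool_pos': array([ 0.28643033, -0.58293851,  0.22164644]), 'orientation': array([[ 8.97493164e-01,  4.41027519e-01, -8.64534325e-04],
       [ 4.41028343e-01, -8.97492023e-01,  1.43828376e-03],
       [-1.41589941e-04, -1.67213399e-03, -9.99998592e-01]]), 'ft_force': array([ 0.5632247 , -0.05666692,  0.16417424]), 'ft_torque': array([ 0.03332104, -0.06160183, -0.00021236]), 'gripper_force': 0.0, 'gripper_width': 0.08716755975145488}
scene {'K': array([[358.8895,   0.    , 253.3432],
       [  0.    , 358.8895, 192.5964],
       [  0.    ,   0.    ,   1.    ]]), 'k1': -0.03976714914999121, 'world_from_camera': array([[-0.6452, -0.5703,  0.5083,  0.1303],
       [-0.764 ,  0.4767, -0.4348,  0.2603],
       [ 0.0057, -0.6689, -0.7433,  0.6729],
       [ 0.    ,  0.    ,  0.    ,  1.    ]])}
side {'K': array([[451.0772,   0.    , 259.7098],
       [  0.    , 451.0772, 192.8549],
       [  0.    ,   0.    ,   1.    ]]), 'k1': -0.09330134090622864, 'world_from_camera': array([[-0.8586, -0.2082,  0.4685,  0.0623],
       [-0.5125,  0.3729, -0.7735,  0.6622],
       [-0.0137, -0.9042, -0.4269,  0.4664],
       [ 0.    ,  0.    ,  0.    ,  1.    ]])}
wrist {'K': array([[331.997 ,   0.    , 255.0953],
       [  0.    , 331.997 , 192.6818],
       [  0.    ,   0.    ,   1.    ]]), 'k1': -0.07054623744899678, 'T_tool_cam': array([[ 0.0008, -0.9687, -0.2483,  0.0695],
       [ 1.    ,  0.0006,  0.0007,  0.0002],
       [-0.0005, -0.2483,  0.9687, -0.1625],
       [ 0.    ,  0.    ,  0.    ,  1.    ]])}
```

View pics/scene0.png

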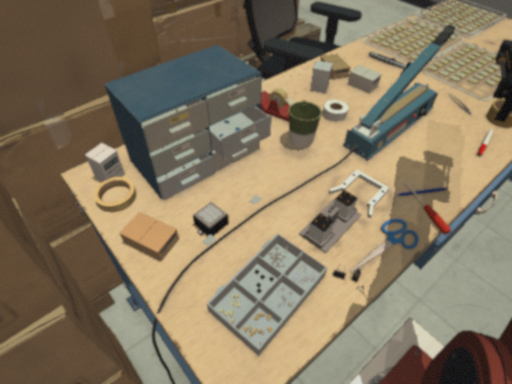

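View pics/side0.png

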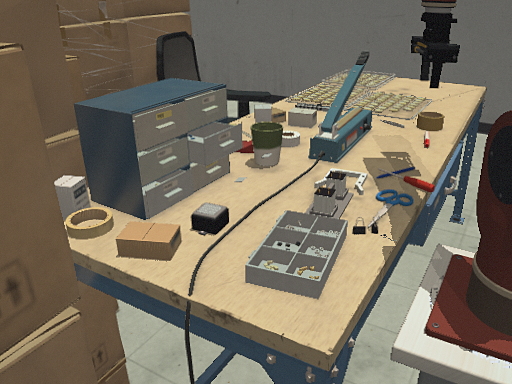

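The scene view shows the tray at about (330,222), the white dock at (360,190), the reader at (211,218), the mug at (304,125) and the carton at (149,234). I'll enlarge the tray and dock, from both cameras, in one picture.

```bash
cat > h.py <<'E'
import numpy as np,cv2
from rig import bot
np.set_printoptions(precision=4,suppress=True)
def cal(n):
    c=bot.get_calibration(n)
    if n=="wrist":
        s=bot.read_state();T=np.eye(4);T[:3,:3]=s["orientation"];T[:3,3]=s["tool_pos"];W=T@c["T_tool_cam"]
    else: W=c["world_from_camera"]
    return c["K"],c["k1"],W
def ray(C,p):
    K,k1,W=C
    d=np.array([k1,0,0,0],float)
    u=cv2.undistortPoints(np.array([[p]],float),K,d)[0,0]
    return W[:3,3],W[:3,:3]@np.array([u[0],u[1],1])
def onz(C,p,z):
    o,d=ray(C,p);return o+d*(z-o[2])/d[2]
def proj(C,P):
    K,k1,W=C;P=np.atleast_2d(P).astype(float);M=np.linalg.inv(W)
    return cv2.projectPoints(P,cv2.Rodrigues(M[:3,:3])[0],M[:3,3],K,np.array([k1,0,0,0]))[0][:,0]
def crop(img,x0,y0,w,h,f):return cv2.resize(img[y0:y0+h,x0:x0+w],None,fx=f,fy=f,interpolation=cv2.INTER_CUBIC)
E
python3 - <<'E'
from h import *
a=cv2.imread("pics/scene0.png");b=cv2.imread("pics/side0.png")
A=crop(a,295,160,100,100,4);B=crop(b,300,155,100,100,4)
cv2.imwrite("pics/c0.png",np.hstack([A,B]))
C=cal("scene")
for p in [(330,225),(360,190),(211,225),(300,145)]:print(p,onz(C,p,0))
E
```

```text
(330, 225) [ 0.3975 -0.2052  0.    ]
(360, 190) [ 0.4227 -0.3482  0.    ]
(211, 225) [ 0.5762  0.008  -0.    ]
(300, 145) [ 0.6451 -0.3549  0.    ]
```

View pics/c0.png

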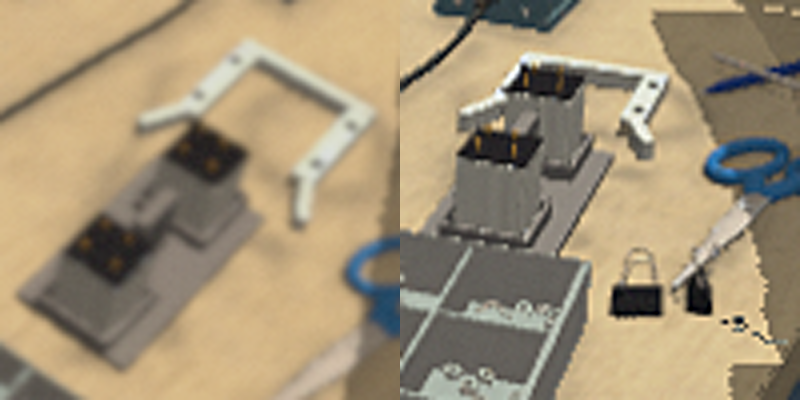

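>>> jog_arm([
  {"dx": 0, "dy": 0, "dz": 5, "wz": 8},
  {"dx": 2, "dy": 3, "dz": 8, "wz": 16},
  {"dx": 4, "dy": 7, "dz": 10, "wz": 24},
  {"dx": 7, "dy": 11, "dz": 10, "wz": 32},
  {"dx": 10, "dy": 15, "dz": 10, "wz": 40},
  {"dx": 12, "dy": 19, "dz": 10, "wz": 48},
  {"dx": 14, "dy": 23, "dz": 10, "wz": 56},
  {"dx": 16, "dy": 27, "dz": 10, "wz": 64},
  {"dx": 17, "dy": 31, "dz": 10, "wz": 64},
  {"dx": 17, "dy": 31, "dz": 10, "wz": 64},
  {"dx": 17, "dy": 31, "dz": 10, "wz": 64},
  {"dx": 17, "dy": 31, "dz": 10, "wz": 64},
])

```text
schema error: expected keys dx, dy, dz, wx, wy, wz, grip
```

```bash
python3 - <<'E'
from h import *
import pickle
C=cal("wrist");s=bot.read_state();w=bot.read_camera("wrist")
pickle.dump(C,open("w1.pkl","wb"));print(s["tool_pos"],s["orientation"],s["dq"],s["ft_force"],s["joints"])
cv2.imwrite("pics/w1.png",w);cv2.imwrite("pics/w1b.png",crop(w,0,0,512,384,1.5))
E
```

```text
[ 0.2865 -0.583   0.2218] [[ 0.8975  0.441  -0.0007]
 [ 0.441  -0.8975  0.0012]
 [-0.0001 -0.0014 -1.    ]] [ 0.001  -0.0017  0.001  -0.0011 -0.0011  0.0012 -0.0007] [-0.0447 -0.1647 -0.3769] [ 1.0148  0.3338  0.0399  1.4662 -0.0134  1.3433 -0.0585]
```

View pics/w1b.png

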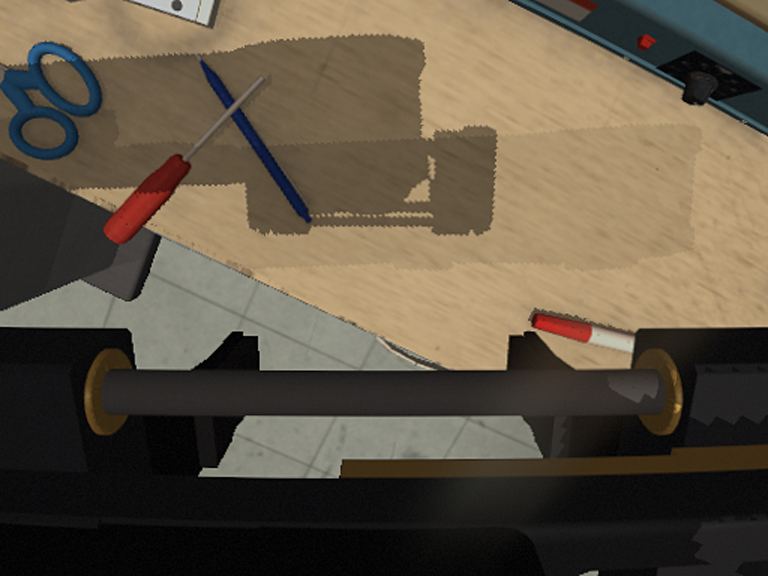

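The wrist view from the start pose shows only table clutter, with the gripper filling the rows below about 220 (unscaled). The visible area is therefore on the tool's +x side. The move was refused because each row needs all seven keys.

>>> jog_arm([
  {"dx": 0, "dy": 0, "dz": 4, "wx": 0, "wy": 0, "wz": 8, "grip": -1},
  {"dx": 2, "dy": 2, "dz": 7, "wx": 0, "wy": 0, "wz": 16, "grip": -1},
  {"dx": 4, "dy": 5, "dz": 10, "wx": 0, "wy": 0, "wz": 24, "grip": -1},
  {"dx": 6, "dy": 8, "dz": 13, "wx": 0, "wy": 0, "wz": 32, "grip": -1},
  {"dx": 8, "dy": 11, "dz": 15, "wx": 0, "wy": 0, "wz": 40, "grip": -1},
  {"dx": 10, "dy": 14, "dz": 17, "wx": 0, "wy": 0, "wz": 48, "grip": -1},
  {"dx": 12, "dy": 17, "dz": 18, "wx": 0, "wy": 0, "wz": 56, "grip": -1},
  {"dx": 14, "dy": 20, "dz": 18, "wx": 0, "wy": 0, "wz": 64, "grip": -1},
  {"dx": 15, "dy": 21, "dz": 18, "wx": 0, "wy": 0, "wz": 64, "grip": -1},
  {"dx": 15, "dy": 21, "dz": 18, "wx": 0, "wy": 0, "wz": 64, "grip": -1},
  {"dx": 15, "dy": 21, "dz": 18, "wx": 0, "wy": 0, "wz": 64, "grip": -1},
  {"dx": 15, "dy": 21, "dz": 18, "wx": 0, "wy": 0, "wz": 64, "grip": -1},
])

```text
time_s: 1.35
tool_pos: [0.4354, -0.375, 0.4021]
orientation: [[0.001, 1.0, -0.001], [1.0, -0.001, -0.0], [-0.0, -0.001, -1.0]]
ft_force: [-0.8, -0.6, 0.2]
gripper_width: 0.0871
gripper_force: 0.0
```

```bash
python3 - <<'E'
from h import *
import pickle
C=cal("wrist");s=bot.read_state();w=bot.read_camera("wrist")
pickle.dump(C,open("w1.pkl","wb"));print(s["tool_pos"],s["orientation"],s["dq"],s["ft_force"],s["joints"])
cv2.imwrite("pics/w1.png",w)
for p in [(.40,-.22),(.43,-.34),(.576,.01)]:print(proj(C,[*p,0]))
cv2.imwrite("pics/w2b.png",crop(w,160,0,200,150,4))
E
```

```text
[ 0.4354 -0.375   0.4021] [[ 0.0008  1.     -0.0011]
 [ 1.     -0.0008 -0.0001]
 [-0.0001 -0.0011 -1.    ]] [ 0.002  -0.0022 -0.0023 -0.0015 -0.0035 -0.      0.0025] [-0.8495 -0.623   0.1879] [ 0.8228  0.1609 -0.2241  1.3206  0.0364  1.6649  0.6041]
[[231.9485  52.5851]]
[[250.8561 128.0247]]
[[ 346.6673 -102.3029]]
```

View pics/w2b.png

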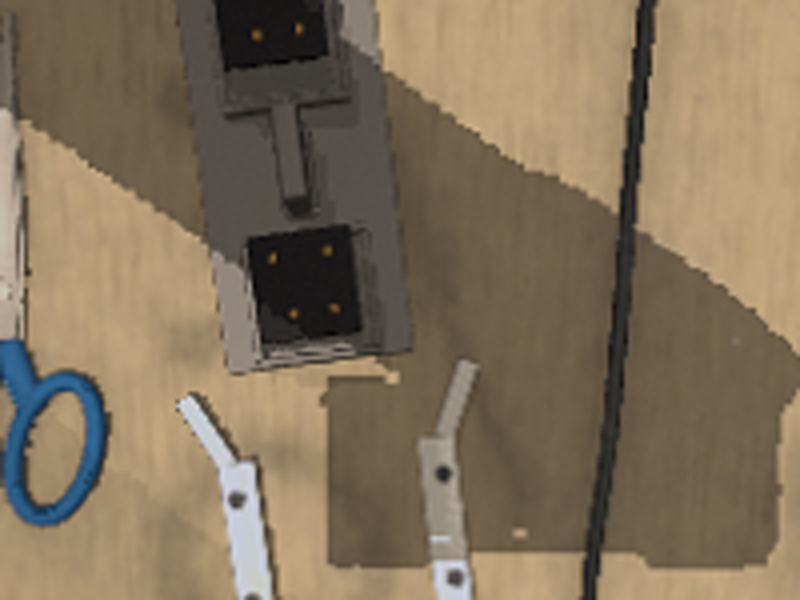

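The wrist view shows the tray corners at crop px (228,373) and (410,350), the grip plate from about (275,105) to (298,210), and the far can's lid around (303,287). The dock's flare tips are at (190,400) and (467,363). I'll look at the lower part for the stop.

```bash
python3 - <<'E'
from h import *
w=cv2.imread("pics/w1.png")
cv2.imwrite("pics/w3b.png",crop(w,190,85,110,100,6))
E
```

```text
(no output)
```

View pics/w3b.png

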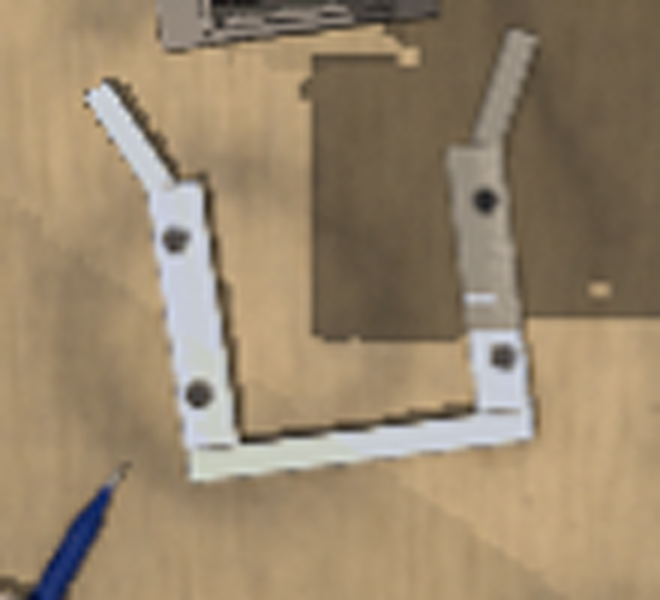

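The stop's inner corners are at (238,440) and (476,408) in this crop, and the rails' inner starts at (201,183) and (448,150). I'll fit the dock and tray poses from these.

```bash
cat >> h.py <<'E'
from scipy.optimize import least_squares
def fit(obs,p0):
    # obs: list of (C,[(X,Y,Z in mm)...],[pixels])
    def f(p):
        c,s=np.cos(p[2]),np.sin(p[2]);r=[]
        for C,X,u in obs:
            X=np.array(X,float)/1e3
            W=np.c_[p[0]+c*X[:,0]-s*X[:,1],p[1]+s*X[:,0]+c*X[:,1],X[:,2]]
            r.append((proj(C,W)-np.array(u)).ravel())
        return np.concatenate(r)
    q=least_squares(f,p0,loss="soft_l1");return q.x,f(q.x).reshape(-1,2)
def px(L,x0,y0,k):return [(x0+(a+.5)/k-.5,y0+(b+.5)/k-.5) for a,b in L]
E
python3 - <<'E'
from h import *
import pickle
C=pickle.load(open("w1.pkl","rb"));S=cal("scene");D=cal("side")
dock,r=fit([(C,[(0,-33.5,13),(73,-33.5,13),(0,33.5,13),(73,33.5,13)],px([(201,183),(238,440),(448,150),(476,408)],190,85,6))],[.43,-.32,-1.6])
print("dock",dock,np.degrees(dock[2]));print(r)
o=[(C,[(73,-38,6),(73,38,6),(-17,-5,50),(-17,5,50),(17,-5,50),(17,5,50)],px([(228,371),(410,349),(274,109),(297,104),(283,199),(309,196)],160,0,4))]
tray,r=fit(o,[.40,-.2,-1.5]);print("tray",tray,np.degrees(tray[2]));print(r)
can,r=fit([(C,[(-19,-19,56),(-19,19,56),(19,19,56),(19,-19,56)],px([(247,240),(350,226),(360,330),(262,345)],160,0,4))],[.40,-.2,-1.5]);print("can",can,np.degrees(can[2]));print(r)
def loc(b,p):
    c,s=np.cos(b[2]),np.sin(b[2]);d=p[:2]-b[:2];return np.array([c*d[0]+s*d[1],-s*d[0]+c*d[1]])*1e3
print("tray in dock",loc(dock,tray),np.degrees(tray[2]-dock[2]),"can in tray",loc(tray,can))
# check of dock/tray in scene cam: crop px
for b,X in((dock,[(73,-33.5,13),(73,33.5,13)]),(tray,[(-73,-38,6),(-73,38,6),(73,38,6)])):
    c,s=np.cos(b[2]),np.sin(b[2])
    for x,y,z in X:
        P=[b[0]+(c*x-s*y)/1e3,b[1]+(s*x+c*y)/1e3,z/1e3];print((proj(S,P)-[295,160])*4,(proj(D,P)-[300,155])*4)
E
```

```text
dock [ 0.4183 -0.3129 -1.4473] -82.92442247623465
[[-0.0502 -0.8182]
 [ 0.0931  0.5642]
 [-0.2537 -0.5658]
 [ 0.2157  0.9742]]
tray [ 0.404  -0.2064 -1.4628] -83.81334749680673
[[-0.3443  0.4957]
 [ 0.7119  0.6821]
 [-0.7498 -1.5632]
 [ 0.3847 -1.1415]
 [-0.147   0.4289]
 [ 0.1545  0.3759]]
can [ 0.409  -0.2543 -1.4464] -82.86981034435902
[[-0.2783 -0.3494]
 [-0.0479 -0.3545]
 [ 0.7856  0.5667]
 [-0.3152  0.2003]]
tray in dock [-107.5241   -1.0483] -0.8889250205720763 can in tray [48.1918 -0.1334]
[[341.2311 100.9492]] [[241.1019  72.1884]]
[[250.529   49.9836]] [[140.5739  57.374 ]]
[[113.0623 360.8043]] [[144.6539 257.5681]]
[[  5.3354 282.777 ]] [[  9.5759 231.3978]]
[[153.4832 144.7489]] [[ 90.353  128.9127]]
```

>>> jog_arm([
  {"dx": -0.6, "dy": 4, "dz": -2, "wx": 0, "wy": 0, "wz": 2, "grip": -1},
  {"dx": -1.2, "dy": 8, "dz": -4, "wx": 0, "wy": 0, "wz": 4, "grip": -1},
  {"dx": -2.4, "dy": 12, "dz": -7, "wx": 0, "wy": 0, "wz": 6.5, "grip": -1},
  {"dx": -3, "dy": 15, "dz": -11, "wx": 0, "wy": 0, "wz": 6.5, "grip": -1},
  {"dx": -3.2, "dy": 16.9, "dz": -15, "wx": 0, "wy": 0, "wz": 6.5, "grip": -1},
  {"dx": -3.2, "dy": 16.9, "dz": -19, "wx": 0, "wy": 0, "wz": 6.5, "grip": -1},
  {"dx": -3.2, "dy": 16.9, "dz": -23, "wx": 0, "wy": 0, "wz": 6.5, "grip": -1},
  {"dx": -3.2, "dy": 16.9, "dz": -26, "wx": 0, "wy": 0, "wz": 6.5, "grip": -1},
  {"dx": -3.2, "dy": 16.9, "dz": -28, "wx": 0, "wy": 0, "wz": 6.5, "grip": -1},
  {"dx": -3.2, "dy": 16.9, "dz": -28, "wx": 0, "wy": 0, "wz": 6.5, "grip": -1},
  {"dx": -3.2, "dy": 16.9, "dz": -28, "wx": 0, "wy": 0, "wz": 6.5, "grip": -1},
])

```text
time_s: 2.5
tool_pos: [0.4046, -0.205, 0.1231]
orientation: [[-0.115, 0.993, -0.0], [0.993, 0.115, 0.0], [0.0, -0.0, -1.0]]
ft_force: [-0.0, -0.2, 0.4]
gripper_width: 0.0869
gripper_force: 0.0
```

```bash
python3 - <<'E'
from h import *
w=bot.read_camera("wrist");a=bot.read_camera("scene");b=bot.read_camera("side");print(bot.read_state()["joints"])
A=crop(a,265,130,150,150,8/3.);B=crop(b,285,100,150,150,8/3.)
cv2.imwrite("pics/c1.png",np.hstack([A,B]))
E
```

```text
[ 0.7293  0.0347 -0.3632  2.0306  0.0144  1.0763  0.4753]
```

View pics/c1.png

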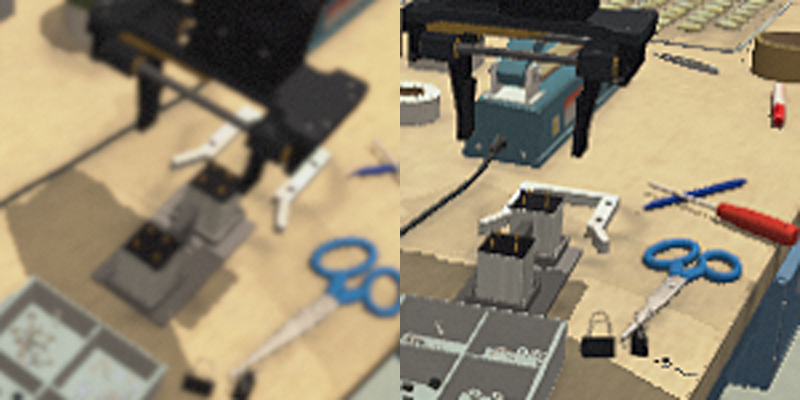

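The gripper hovers above the tray and the fingers straddle it, with the scenery clear. Next I descend and close on the grip plate.

>>> jog_arm([
  {"dx": 0, "dy": 0, "dz": -2, "wx": 0, "wy": 0, "wz": 0, "grip": -1},
  {"dx": 0, "dy": 0, "dz": -4, "wx": 0, "wy": 0, "wz": 0, "grip": -1},
  {"dx": 0, "dy": 0, "dz": -6, "wx": 0, "wy": 0, "wz": 0, "grip": -1},
  {"dx": 0, "dy": 0, "dz": -8, "wx": 0, "wy": 0, "wz": 0, "grip": -1},
  {"dx": 0, "dy": 0, "dz": -9, "wx": 0, "wy": 0, "wz": 0, "grip": -1},
  {"dx": 0, "dy": 0, "dz": -10, "wx": 0, "wy": 0, "wz": 0, "grip": -1},
  {"dx": 0, "dy": 0, "dz": -10, "wx": 0, "wy": 0, "wz": 0, "grip": 0},
  {"dx": 0, "dy": 0, "dz": -10, "wx": 0, "wy": 0, "wz": 0, "grip": 0.4},
  {"dx": 0, "dy": 0, "dz": -10, "wx": 0, "wy": 0, "wz": 0, "grip": 0.6},
  {"dx": 0, "dy": 0, "dz": -10, "wx": 0, "wy": 0, "wz": 0, "grip": 0.6},
])

```text
time_s: 3.65
tool_pos: [0.4052, -0.2046, 0.0232]
orientation: [[-0.116, 0.993, 0.001], [0.993, 0.116, -0.001], [-0.001, 0.001, -1.0]]
ft_force: [0.1, -0.3, -0.1]
gripper_width: 0.0628
gripper_force: 0.0
```

>>> jog_arm([
  {"dx": 0, "dy": 0, "dz": 0, "wx": 0, "wy": 0, "wz": 0, "grip": 0.7},
  {"dx": 0, "dy": 0, "dz": 0, "wx": 0, "wy": 0, "wz": 0, "grip": 0.8},
  {"dx": 0, "dy": 0, "dz": 0, "wx": 0, "wy": 0, "wz": 0, "grip": 1},
  {"dx": 0, "dy": 0, "dz": 0, "wx": 0, "wy": 0, "wz": 0, "grip": 1},
  {"dx": 0, "dy": 0, "dz": 0, "wx": 0, "wy": 0, "wz": 0, "grip": 1},
  {"dx": 0, "dy": 0, "dz": 0, "wx": 0, "wy": 0, "wz": 0, "grip": 1},
])

```text
time_s: 4.25
tool_pos: [0.404, -0.2044, 0.0224]
orientation: [[-0.116, 0.993, -0.002], [0.993, 0.116, 0.0], [0.0, -0.002, -1.0]]
ft_force: [-14.9, -1.2, 12.6]
gripper_width: 0.0152
gripper_force: 7.6
```

>>> jog_arm([
  {"dx": 0, "dy": 0, "dz": 0, "wx": 0, "wy": 0, "wz": 0, "grip": 1},
  {"dx": 0, "dy": 0, "dz": 0, "wx": 0, "wy": 0, "wz": 0, "grip": 1},
  {"dx": 0, "dy": 0, "dz": 0, "wx": 0, "wy": 0, "wz": 0, "grip": 1},
  {"dx": 0, "dy": 0, "dz": 0, "wx": 0, "wy": 0, "wz": 0, "grip": 1},
])

```text
time_s: 4.65
tool_pos: [0.4018, -0.2046, 0.0221]
orientation: [[-0.115, 0.993, -0.005], [0.993, 0.115, 0.0], [0.001, -0.005, -1.0]]
ft_force: [-11.9, -0.7, 9.4]
gripper_width: 0.0095
gripper_force: 30.0
```

>>> jog_arm([
  {"dx": -0.2, "dy": 0, "dz": 0.05, "wx": 0, "wy": 0, "wz": 0, "grip": 1},
  {"dx": -0.2, "dy": 0, "dz": 0.05, "wx": 0, "wy": 0, "wz": 0, "grip": 1},
  {"dx": -0.15, "dy": -0.5, "dz": 0.05, "wx": 0, "wy": 0, "wz": 0.2, "grip": 1},
  {"dx": -0.1, "dy": -1, "dz": 0.05, "wx": 0, "wy": 0, "wz": 0.4, "grip": 1},
  {"dx": -0.05, "dy": -1.5, "dz": 0.05, "wx": 0, "wy": 0, "wz": 0.5, "grip": 1},
  {"dx": 0.05, "dy": -2, "dz": 0.05, "wx": 0, "wy": 0, "wz": 0.5, "grip": 1},
  {"dx": 0.1, "dy": -2.5, "dz": 0.05, "wx": 0, "wy": 0, "wz": 0.5, "grip": 1},
  {"dx": 0.1, "dy": -2.5, "dz": 0.05, "wx": 0, "wy": 0, "wz": 0.5, "grip": 1},
])

```text
time_s: 5.45
tool_pos: [0.4057, -0.2303, 0.023]
orientation: [[-0.124, 0.992, 0.0], [0.992, 0.124, -0.0], [-0.0, 0.0, -1.0]]
ft_force: [0.1, 0.2, -10.6]
gripper_width: 0.0097
gripper_force: 30.0
```

```bash
python3 - <<'E'
from h import *
a=bot.read_camera("scene");b=bot.read_camera("side");s=bot.read_state();print(s["tool_pos"],s["ft_force"],s["ft_torque"])
A=crop(a,300,150,100,120,4);B=crop(b,300,130,100,120,4)
cv2.imwrite("pics/c2.png",np.hstack([A,B]))
E
```

```text
[ 0.4056 -0.2293  0.0229] [-0.1823  0.7205 -9.8456] [ 0.1993 -0.0737 -0.0315]
```

View pics/c2.png

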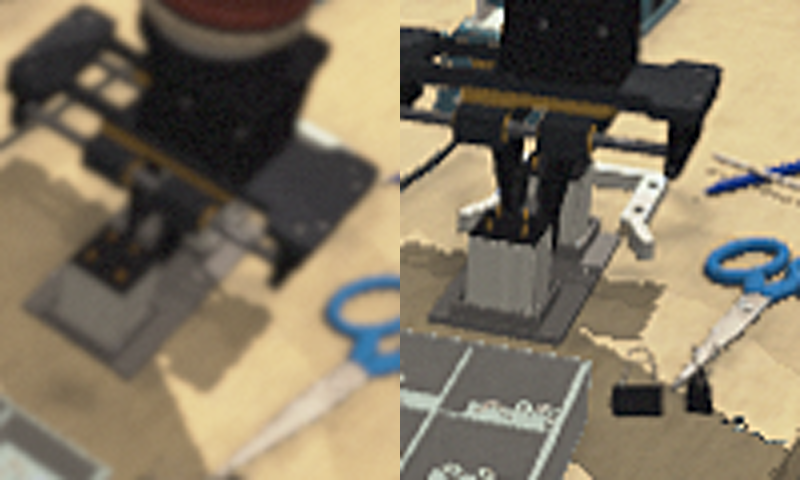

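The tray is in line with the dock mouth, but the wrist reads -10 N in z, so I am nearly lifting it. I'll relax downward and then go on.

>>> jog_arm([
  {"dx": 0, "dy": 0, "dz": -0.15, "wx": 0, "wy": 0, "wz": 0, "grip": 1},
  {"dx": 0, "dy": 0, "dz": -0.15, "wx": 0, "wy": 0, "wz": 0, "grip": 1},
  {"dx": 0.06, "dy": -0.5, "dz": -0.15, "wx": 0, "wy": 0, "wz": 0, "grip": 1},
  {"dx": 0.12, "dy": -1, "dz": -0.15, "wx": 0, "wy": 0, "wz": 0, "grip": 1},
  {"dx": 0.19, "dy": -1.5, "dz": -0.15, "wx": 0, "wy": 0, "wz": 0, "grip": 1},
  {"dx": 0.25, "dy": -2, "dz": -0.15, "wx": 0, "wy": 0, "wz": 0, "grip": 1},
  {"dx": 0.31, "dy": -2.5, "dz": -0.15, "wx": 0, "wy": 0, "wz": 0, "grip": 1},
  {"dx": 0.31, "dy": -2.5, "dz": -0.15, "wx": 0, "wy": 0, "wz": 0, "grip": 1},
])

```text
time_s: 6.35
tool_pos: [0.4099, -0.2539, 0.0222]
orientation: [[-0.126, 0.992, 0.002], [0.992, 0.126, 0.0], [-0.0, 0.002, -1.0]]
ft_force: [1.6, 2.9, 0.5]
gripper_width: 0.0098
gripper_force: 30.0
```

>>> jog_arm([
  {"dx": 0.06, "dy": -0.5, "dz": 0, "wx": 0, "wy": 0, "wz": 0, "grip": 1},
  {"dx": 0.12, "dy": -1, "dz": 0, "wx": 0, "wy": 0, "wz": 0, "grip": 1},
  {"dx": 0.19, "dy": -1.5, "dz": 0, "wx": 0, "wy": 0, "wz": 0, "grip": 1},
  {"dx": 0.25, "dy": -2, "dz": 0, "wx": 0, "wy": 0, "wz": 0, "grip": 1},
  {"dx": 0.31, "dy": -2.5, "dz": 0, "wx": 0, "wy": 0, "wz": 0, "grip": 1},
  {"dx": 0.37, "dy": -3, "dz": 0, "wx": 0, "wy": 0, "wz": 0, "grip": 1},
  {"dx": 0.37, "dy": -3, "dz": 0, "wx": 0, "wy": 0, "wz": 0, "grip": 1},
])

```text
time_s: 7.05
tool_pos: [0.4136, -0.2836, 0.0222]
orientation: [[-0.126, 0.992, 0.001], [0.992, 0.126, 0.0], [0.0, 0.001, -1.0]]
ft_force: [1.1, 5.0, 1.0]
gripper_width: 0.0095
gripper_force: 30.0
```

```bash
python3 - <<'E'
from h import *
s=bot.read_state();print(s["tool_pos"],s["ft_force"],s["ft_torque"])
E
```

```text
[ 0.4136 -0.2836  0.0222] [1.0685 4.9938 1.0052] [ 1.1751  0.0182 -0.0456]
```

>>> jog_arm([
  {"dx": 0.06, "dy": -0.5, "dz": 0, "wx": 0, "wy": 0, "wz": 0, "grip": 1},
  {"dx": 0.12, "dy": -1, "dz": 0, "wx": 0, "wy": 0, "wz": 0, "grip": 1},
  {"dx": 0.19, "dy": -1.5, "dz": 0, "wx": 0, "wy": 0, "wz": 0, "grip": 1},
  {"dx": 0.25, "dy": -2, "dz": 0, "wx": 0, "wy": 0, "wz": 0, "grip": 1},
  {"dx": 0.28, "dy": -2.3, "dz": 0, "wx": 0, "wy": 0, "wz": 0, "grip": 1},
  {"dx": 0.3, "dy": -2.5, "dz": 0, "wx": 0, "wy": 0, "wz": 0, "grip": 1},
  {"dx": 0.3, "dy": -2.5, "dz": 0, "wx": 0, "wy": 0, "wz": 0, "grip": 1},
])

```text
time_s: 7.75
tool_pos: [0.4166, -0.3077, 0.0222]
orientation: [[-0.126, 0.992, 0.001], [0.992, 0.126, 0.001], [0.001, 0.001, -1.0]]
ft_force: [-0.6, 8.9, 5.3]
gripper_width: 0.0098
gripper_force: 30.0
```

>>> jog_arm([
  {"dx": 0.02, "dy": -0.15, "dz": 0, "wx": 0, "wy": 0, "wz": 0, "grip": 1},
  {"dx": 0.04, "dy": -0.3, "dz": 0, "wx": 0, "wy": 0, "wz": 0, "grip": 1},
  {"dx": 0.05, "dy": -0.4, "dz": 0, "wx": 0, "wy": 0, "wz": 0, "grip": 1},
  {"dx": 0.05, "dy": -0.4, "dz": 0, "wx": 0, "wy": 0, "wz": 0, "grip": 1},
  {"dx": 0.05, "dy": -0.4, "dz": 0, "wx": 0, "wy": 0, "wz": 0, "grip": 1},
])

```text
time_s: 8.25
tool_pos: [0.4171, -0.3113, 0.0222]
orientation: [[-0.127, 0.992, 0.001], [0.992, 0.127, 0.002], [0.002, 0.001, -1.0]]
ft_force: [-1.0, 11.0, 5.9]
gripper_width: 0.0096
gripper_force: 30.0
```

Still moving, so this is sliding friction. I'll push on slowly.

>>> jog_arm([
  {"dx": 0.02, "dy": -0.15, "dz": 0, "wx": 0, "wy": 0, "wz": 0, "grip": 1},
  {"dx": 0.04, "dy": -0.3, "dz": 0, "wx": 0, "wy": 0, "wz": 0, "grip": 1},
  {"dx": 0.05, "dy": -0.45, "dz": 0, "wx": 0, "wy": 0, "wz": 0, "grip": 1},
  {"dx": 0.05, "dy": -0.45, "dz": 0, "wx": 0, "wy": 0, "wz": 0, "grip": 1},
  {"dx": 0.05, "dy": -0.45, "dz": 0, "wx": 0, "wy": 0, "wz": 0, "grip": 1},
])

```text
time_s: 8.75
tool_pos: [0.4171, -0.3121, 0.0221]
orientation: [[-0.129, 0.992, -0.002], [0.992, 0.129, 0.006], [0.007, -0.001, -1.0]]
ft_force: [-7.2, 25.5, 18.1]
gripper_width: 0.0097
gripper_force: 30.0
```

25 N with almost no further travel, at the predicted dock origin, so the tray is against the stop. I'll relieve the push, open, rise and look.

>>> jog_arm([
  {"dx": -0.02, "dy": 0.2, "dz": -0.02, "wx": 0, "wy": 0, "wz": 0, "grip": 1},
  {"dx": -0.04, "dy": 0.33, "dz": -0.03, "wx": 0, "wy": 0, "wz": 0, "grip": 1},
  {"dx": -0.04, "dy": 0.33, "dz": -0.03, "wx": 0, "wy": 0, "wz": 0, "grip": 1},
  {"dx": -0.04, "dy": 0.33, "dz": -0.03, "wx": 0, "wy": 0, "wz": 0, "grip": 0.2},
  {"dx": -0.04, "dy": 0.33, "dz": -0.03, "wx": 0, "wy": 0, "wz": 0, "grip": -0.2},
  {"dx": -0.04, "dy": 0.33, "dz": -0.03, "wx": 0, "wy": 0, "wz": 0, "grip": -0.2},
  {"dx": -0.04, "dy": 0.33, "dz": -0.03, "wx": 0, "wy": 0, "wz": 0, "grip": -0.2},
  {"dx": -0.04, "dy": 0.33, "dz": 2, "wx": 0, "wy": 0, "wz": 0, "grip": -0.2},
  {"dx": -0.04, "dy": 0.33, "dz": 5, "wx": 0, "wy": 0, "wz": 0, "grip": -0.3},
  {"dx": -0.04, "dy": 0.33, "dz": 8, "wx": 0, "wy": 0, "wz": 0, "grip": -0.6},
  {"dx": 0, "dy": 0, "dz": 12, "wx": 0, "wy": 0, "wz": 0, "grip": -1},
  {"dx": 0.5, "dy": -2, "dz": 16, "wx": 0, "wy": 0, "wz": 0, "grip": -1},
])

```text
time_s: 9.95
tool_pos: [0.4214, -0.3363, 0.1831]
orientation: [[-0.127, 0.992, -0.0], [0.992, 0.127, 0.001], [0.001, -0.0, -1.0]]
ft_force: [0.8, -2.2, 0.6]
gripper_width: 0.0728
gripper_force: 0.0
```

>>> jog_arm([
  {"dx": 0.5, "dy": -3, "dz": 4, "wx": 0, "wy": 0, "wz": 0, "grip": -1},
  {"dx": 1, "dy": -6, "dz": 8, "wx": 0, "wy": 0, "wz": 0, "grip": -1},
  {"dx": 1, "dy": -7, "dz": 12, "wx": 0, "wy": 0, "wz": 0, "grip": -1},
  {"dx": 1, "dy": -7, "dz": 12, "wx": 0, "wy": 0, "wz": 0, "grip": -1},
  {"dx": 1, "dy": -7, "dz": 12, "wx": 0, "wy": 0, "wz": 0, "grip": -1},
])

```text
time_s: 10.45
tool_pos: [0.4317, -0.4084, 0.3021]
orientation: [[-0.124, 0.992, 0.001], [0.992, 0.124, -0.001], [-0.001, 0.001, -1.0]]
ft_force: [0.2, 0.1, -1.2]
gripper_width: 0.0871
gripper_force: 0.0
```

```bash
python3 - <<'E'
from h import *
import pickle
C=cal("wrist");s=bot.read_state();w=bot.read_camera("wrist")
pickle.dump(C,open("w2.pkl","wb"));print(s["tool_pos"],s["orientation"][:2,1],s["dq"],s["ft_force"])
cv2.imwrite("pics/w2.png",w)
o=proj(C,[.4171,-.3121,.02])[0];print(o)
x0,y0=int(o[0])-65,max(0,int(o[1])-75);print(x0,y0)
cv2.imwrite("pics/w4b.png",crop(w,x0,y0,130,120,5))
E
```

```text
[ 0.4317 -0.4084  0.3021] [0.9923 0.1241] [-0.0073  0.0096 -0.0087  0.0524 -0.0004 -0.0087 -0.0011] [ 0.1877  0.0953 -1.1659]
[251.3053  84.087 ]
186 9
```

View pics/w4b.png

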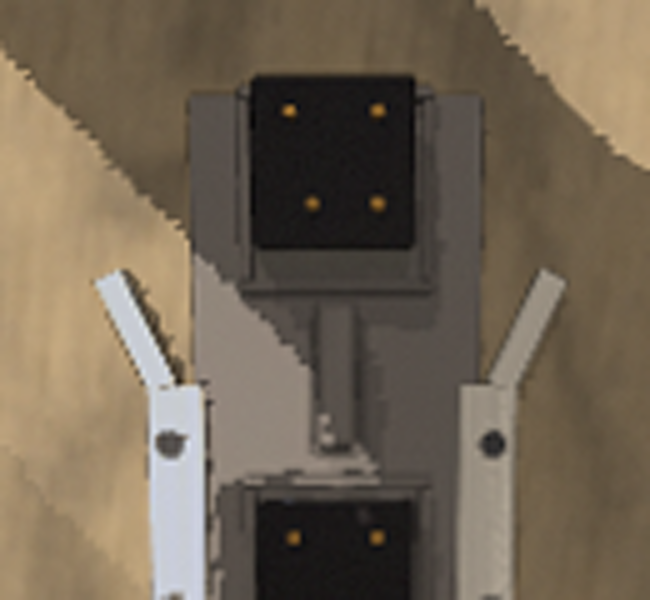

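The tray sits square between the rails. The near lid's corners are about (253,77) to (412,246), the far lid's near edge is at row 505, the tray end at row 93 and the rail starts at (203,385) and (458,385). I'll measure from these.

```bash
python3 - <<'E'
from h import *
import pickle
C=pickle.load(open("w2.pkl","rb"));q=lambda p:px([p],186,9,5)[0]
c,s=.1241,-.9923
O=np.array([.4171,-.3129])
for n,p,z in[("trayend",(190,93),.006),("trayend",(482,93),.006),("rail0",(203,385),.013),("rail0",(458,385),.013),("near",(253,77),.056),("near",(415,77),.056),("near",(412,246),.056),("near",(255,246),.056),("far-19",(256,505),.056),("far-19",(410,505),.056),("plate",(318,448),.05),("plate",(355,448),.05),("plate-",(322,305),.05),("plate-",(354,305),.05)]:
    P=onz(C,q(p),z);d=P[:2]-O;print(n,P[:2],"dock",np.array([c*d[0]+s*d[1],-s*d[0]+c*d[1]])*1e3)
E
```

```text
trayend [ 0.3728 -0.2451] dock [-72.7657 -35.5471]
trayend [ 0.4473 -0.2357] dock [-72.8155  39.5138]
rail0 [ 0.3847 -0.3176] dock [  0.6134 -32.7675]
rail0 [ 0.4508 -0.3093] dock [ 0.5842 33.8564]
near [ 0.3924 -0.2503] dock [-65.1474 -16.7372]
near [ 0.4291 -0.2457] dock [-65.169   20.2938]
near [ 0.4334 -0.2826] dock [-28.0796  19.8983]
near [ 0.3971 -0.2871] dock [-28.0598 -16.6236]
far-19 [ 0.4041 -0.3458] dock [ 31.0761 -17.0027]
far-19 [ 0.4407 -0.3412] dock [31.0582 19.9311]
plate [ 0.4171 -0.3307] dock [17.638  -2.1869]
plate [ 0.426  -0.3296] dock [17.6328  6.7522]
plate- [ 0.414  -0.2977] dock [-15.4785  -1.1442]
plate- [ 0.4216 -0.2967] dock [-15.4836   6.4577]
```

Tray home to within 1 mm. Next I grip the far (stop-end) can.

>>> jog_arm([
  {"dx": -0.4, "dy": 2.5, "dz": -4, "wx": 0, "wy": 0, "wz": 0, "grip": -0.38},
  {"dx": -0.85, "dy": 4.7, "dz": -8, "wx": 0, "wy": 0, "wz": 0, "grip": -0.38},
  {"dx": -0.85, "dy": 4.7, "dz": -12, "wx": 0, "wy": 0, "wz": 0, "grip": -0.38},
  {"dx": -0.85, "dy": 4.7, "dz": -16, "wx": 0, "wy": 0, "wz": 0, "grip": -0.38},
  {"dx": -0.85, "dy": 4.7, "dz": -19, "wx": 0, "wy": 0, "wz": 0, "grip": -0.38},
  {"dx": -0.85, "dy": 4.7, "dz": -21, "wx": 0, "wy": 0, "wz": 0, "grip": -0.38},
  {"dx": -0.85, "dy": 4.7, "dz": -21, "wx": 0, "wy": 0, "wz": 0, "grip": -0.38},
  {"dx": -0.85, "dy": 4.7, "dz": -23, "wx": 0, "wy": 0, "wz": 0, "grip": -0.38},
  {"dx": -0.85, "dy": 4.7, "dz": -25, "wx": 0, "wy": 0, "wz": 0, "grip": -0.38},
  {"dx": -0.85, "dy": 4.7, "dz": -27, "wx": 0, "wy": 0, "wz": 0, "grip": -0.38},
  {"dx": -0.85, "dy": 4.7, "dz": -27.8, "wx": 0, "wy": 0, "wz": 0, "grip": -0.38},
  {"dx": -0.85, "dy": 4.7, "dz": -27.8, "wx": 0, "wy": 0, "wz": 0, "grip": -0.38},
])

```text
time_s: 11.7
tool_pos: [0.4225, -0.3603, 0.0231]
orientation: [[-0.125, 0.992, -0.001], [0.992, 0.125, 0.001], [0.001, -0.001, -1.0]]
ft_force: [0.1, 0.0, -0.7]
gripper_width: 0.0601
gripper_force: 0.0
```

>>> jog_arm([
  {"dx": 0, "dy": 0, "dz": 0, "wx": 0, "wy": 0, "wz": 0, "grip": 0},
  {"dx": 0, "dy": 0, "dz": 0, "wx": 0, "wy": 0, "wz": 0, "grip": 0.1},
  {"dx": 0, "dy": 0, "dz": 0, "wx": 0, "wy": 0, "wz": 0, "grip": 0.2},
  {"dx": 0, "dy": 0, "dz": 0, "wx": 0, "wy": 0, "wz": 0, "grip": 0.6},
  {"dx": 0, "dy": 0, "dz": 0, "wx": 0, "wy": 0, "wz": 0, "grip": 0.6},
  {"dx": 0, "dy": 0, "dz": 0, "wx": 0, "wy": 0, "wz": 0, "grip": 0.6},
])

```text
time_s: 12.3
tool_pos: [0.4233, -0.3611, 0.0242]
orientation: [[-0.125, 0.992, 0.001], [0.992, 0.125, -0.001], [-0.001, 0.0, -1.0]]
ft_force: [-0.8, 0.9, 6.0]
gripper_width: 0.0376
gripper_force: 30.0
```

>>> jog_arm([
  {"dx": 0, "dy": 0, "dz": 0.5, "wx": 0, "wy": 0, "wz": 0, "grip": 0.6},
  {"dx": 0, "dy": 0, "dz": 1, "wx": 0, "wy": 0, "wz": 0, "grip": 0.6},
  {"dx": 0, "dy": 0, "dz": 1.7, "wx": 0, "wy": 0, "wz": 0, "grip": 0.6},
  {"dx": 0, "dy": 0, "dz": 2.4, "wx": 0, "wy": 0, "wz": 0, "grip": 0.6},
  {"dx": 0, "dy": 0, "dz": 2.8, "wx": 0, "wy": 0, "wz": 0, "grip": 0.6},
  {"dx": 0, "dy": 0, "dz": 3, "wx": 0, "wy": 0, "wz": 0, "grip": 0.6},
  {"dx": 0, "dy": 0, "dz": 3, "wx": 0, "wy": 0, "wz": 0, "grip": 0.6},
  {"dx": 0, "dy": 0, "dz": 3, "wx": 0, "wy": 0, "wz": 0, "grip": 0.6},
])

```text
time_s: 13.1
tool_pos: [0.4228, -0.3608, 0.0534]
orientation: [[-0.125, 0.992, -0.0], [0.992, 0.125, 0.0], [0.0, -0.0, -1.0]]
ft_force: [-0.6, -0.0, -5.1]
gripper_width: 0.0373
gripper_force: 30.0
```

>>> jog_arm([
  {"dx": 0, "dy": 0, "dz": 0, "wx": 0, "wy": 0, "wz": 0, "grip": 0.6},
  {"dx": 0, "dy": 0, "dz": 0, "wx": 0, "wy": 0, "wz": 0, "grip": 0.6},
  {"dx": 0, "dy": 0, "dz": 0, "wx": 0, "wy": 0, "wz": 0, "grip": 0.6},
  {"dx": 0, "dy": 0, "dz": 0, "wx": 0, "wy": 0, "wz": 0, "grip": 0.6},
  {"dx": 0, "dy": 0, "dz": 0, "wx": 0, "wy": 0, "wz": 0, "grip": 0.6},
  {"dx": 0, "dy": 0, "dz": 0, "wx": 0, "wy": 0, "wz": 0, "grip": 0.6},
  {"dx": 0, "dy": 0, "dz": 0, "wx": 0, "wy": 0, "wz": 0, "grip": 0.6},
  {"dx": 0, "dy": 0, "dz": 0, "wx": 0, "wy": 0, "wz": 0, "grip": 0.6},
])

```text
time_s: 13.9
tool_pos: [0.423, -0.3609, 0.0536]
orientation: [[-0.125, 0.992, 0.0], [0.992, 0.125, -0.0], [-0.0, 0.0, -1.0]]
ft_force: [-0.0, 0.5, -4.6]
gripper_width: 0.0377
gripper_force: 30.0
```

>>> jog_arm([
  {"dx": 0, "dy": 0, "dz": 0, "wx": 0, "wy": 0, "wz": 0, "grip": 0.6},
  {"dx": 0, "dy": 0, "dz": 0, "wx": 0, "wy": 0, "wz": 0, "grip": 0.6},
  {"dx": 0, "dy": 0, "dz": 0, "wx": 0, "wy": 0, "wz": 0, "grip": 0.6},
  {"dx": 0, "dy": 0, "dz": 0, "wx": 0, "wy": 0, "wz": 0, "grip": 0.6},
])

```text
time_s: 14.3
tool_pos: [0.423, -0.3608, 0.0536]
orientation: [[-0.125, 0.992, -0.0], [0.992, 0.125, -0.0], [-0.0, -0.0, -1.0]]
ft_force: [0.5, 0.0, -4.8]
gripper_width: 0.0377
gripper_force: 30.0
```

```bash
python3 - <<'E'
from h import *
s=bot.read_state();print(s["tool_pos"],s["ft_force"],s["ft_torque"],s["dq"])
E
```

```text
[ 0.423  -0.3608  0.0536] [ 0.4647  0.0017 -4.8438] [-0.002  -0.1244  0.0192] [-0.0007 -0.0008 -0.0009 -0.0009 -0.0005  0.0007  0.0017]
```

About 4.8 N, so the far can is likely the heavier one. I'll set it back gently.

>>> jog_arm([
  {"dx": 0, "dy": 0, "dz": -0.5, "wx": 0, "wy": 0, "wz": 0, "grip": 0.6},
  {"dx": 0, "dy": 0, "dz": -1.1, "wx": 0, "wy": 0, "wz": 0, "grip": 0.6},
  {"dx": 0, "dy": 0, "dz": -1.7, "wx": 0, "wy": 0, "wz": 0, "grip": 0.6},
  {"dx": 0, "dy": 0, "dz": -2.2, "wx": 0, "wy": 0, "wz": 0, "grip": 0.6},
  {"dx": 0, "dy": 0, "dz": -2.5, "wx": 0, "wy": 0, "wz": 0, "grip": 0.6},
  {"dx": 0, "dy": 0, "dz": -2.7, "wx": 0, "wy": 0, "wz": 0, "grip": 0.6},
  {"dx": 0, "dy": 0, "dz": -2.85, "wx": 0, "wy": 0, "wz": 0, "grip": 0.6},
  {"dx": 0, "dy": 0, "dz": -2.95, "wx": 0, "wy": 0, "wz": 0, "grip": 0.6},
  {"dx": 0, "dy": 0, "dz": -3.0, "wx": 0, "wy": 0, "wz": 0, "grip": 0.6},
  {"dx": 0, "dy": 0, "dz": -3.05, "wx": 0, "wy": 0, "wz": 0, "grip": 0.6},
  {"dx": 0, "dy": 0, "dz": -3.05, "wx": 0, "wy": 0, "wz": 0, "grip": 0.6},
])

```text
time_s: 15.4
tool_pos: [0.4231, -0.3609, 0.0243]
orientation: [[-0.125, 0.992, 0.0], [0.992, 0.125, -0.0], [-0.0, -0.0, -1.0]]
ft_force: [-4.9, 4.3, 8.6]
gripper_width: 0.0375
gripper_force: 30.0
```

>>> jog_arm([
  {"dx": 0, "dy": 0, "dz": 0.05, "wx": 0, "wy": 0, "wz": 0, "grip": 0.1},
  {"dx": 0, "dy": 0, "dz": 0.05, "wx": 0, "wy": 0, "wz": 0, "grip": -0.1},
  {"dx": 0, "dy": 0, "dz": 0.05, "wx": 0, "wy": 0, "wz": 0, "grip": -0.38},
  {"dx": 0, "dy": 0, "dz": 0.05, "wx": 0, "wy": 0, "wz": 0, "grip": -0.38},
  {"dx": 0, "dy": 0, "dz": 2, "wx": 0, "wy": 0, "wz": 0, "grip": -0.38},
  {"dx": 0, "dy": 0, "dz": 4.5, "wx": 0, "wy": 0, "wz": 0, "grip": -0.38},
  {"dx": 0, "dy": 0, "dz": 6, "wx": 0, "wy": 0, "wz": 0, "grip": -0.38},
  {"dx": -0.5, "dy": 4, "dz": 6, "wx": 0, "wy": 0, "wz": 0, "grip": -0.38},
  {"dx": -1, "dy": 8, "dz": 6, "wx": 0, "wy": 0, "wz": 0, "grip": -0.38},
  {"dx": -1.2, "dy": 9.5, "dz": 6, "wx": 0, "wy": 0, "wz": 0, "grip": -0.38},
  {"dx": -1.2, "dy": 9.5, "dz": 6, "wx": 0, "wy": 0, "wz": 0, "grip": -0.38},
])

```text
time_s: 16.5
tool_pos: [0.4111, -0.2639, 0.0832]
orientation: [[-0.128, 0.992, 0.0], [0.992, 0.128, -0.0], [-0.0, 0.0, -1.0]]
ft_force: [0.7, -1.1, 0.4]
gripper_width: 0.0598
gripper_force: 0.0
```

>>> jog_arm([
  {"dx": 0, "dy": 0, "dz": -2, "wx": 0, "wy": 0, "wz": 0, "grip": -0.38},
  {"dx": 0, "dy": 0, "dz": -4, "wx": 0, "wy": 0, "wz": 0, "grip": -0.38},
  {"dx": 0, "dy": 0, "dz": -5.5, "wx": 0, "wy": 0, "wz": 0, "grip": -0.38},
  {"dx": 0, "dy": 0, "dz": -5.9, "wx": 0, "wy": 0, "wz": 0, "grip": -0.38},
  {"dx": 0, "dy": 0, "dz": -5.9, "wx": 0, "wy": 0, "wz": 0, "grip": -0.1},
  {"dx": 0, "dy": 0, "dz": -5.9, "wx": 0, "wy": 0, "wz": 0, "grip": 0.05},
  {"dx": 0, "dy": 0, "dz": -5.9, "wx": 0, "wy": 0, "wz": 0, "grip": 0.15},
  {"dx": 0, "dy": 0, "dz": -5.9, "wx": 0, "wy": 0, "wz": 0, "grip": 0.6},
  {"dx": 0, "dy": 0, "dz": -5.9, "wx": 0, "wy": 0, "wz": 0, "grip": 0.6},
  {"dx": 0, "dy": 0, "dz": -5.9, "wx": 0, "wy": 0, "wz": 0, "grip": 0.6},
  {"dx": 0, "dy": 0, "dz": -5.9, "wx": 0, "wy": 0, "wz": 0, "grip": 0.6},
])

```text
time_s: 17.6
tool_pos: [0.4114, -0.2663, 0.0247]
orientation: [[-0.125, 0.992, 0.001], [0.992, 0.125, -0.001], [-0.001, 0.001, -1.0]]
ft_force: [-1.1, -0.7, 5.9]
gripper_width: 0.0382
gripper_force: 30.0
```

>>> jog_arm([
  {"dx": 0, "dy": 0, "dz": 0.5, "wx": 0, "wy": 0, "wz": 0, "grip": 0.6},
  {"dx": 0, "dy": 0, "dz": 1, "wx": 0, "wy": 0, "wz": 0, "grip": 0.6},
  {"dx": 0, "dy": 0, "dz": 1.7, "wx": 0, "wy": 0, "wz": 0, "grip": 0.6},
  {"dx": 0, "dy": 0, "dz": 2.4, "wx": 0, "wy": 0, "wz": 0, "grip": 0.6},
  {"dx": 0, "dy": 0, "dz": 2.8, "wx": 0, "wy": 0, "wz": 0, "grip": 0.6},
  {"dx": 0, "dy": 0, "dz": 3, "wx": 0, "wy": 0, "wz": 0, "grip": 0.6},
  {"dx": 0, "dy": 0, "dz": 3, "wx": 0, "wy": 0, "wz": 0, "grip": 0.6},
  {"dx": 0, "dy": 0, "dz": 3, "wx": 0, "wy": 0, "wz": 0, "grip": 0.6},
])

```text
time_s: 18.4
tool_pos: [0.4108, -0.2658, 0.0539]
orientation: [[-0.125, 0.992, -0.0], [0.992, 0.125, 0.0], [0.0, -0.0, -1.0]]
ft_force: [-0.3, -0.5, -2.4]
gripper_width: 0.0375
gripper_force: 30.0
```

>>> jog_arm([
  {"dx": 0, "dy": 0, "dz": 0, "wx": 0, "wy": 0, "wz": 0, "grip": 0.6},
  {"dx": 0, "dy": 0, "dz": 0, "wx": 0, "wy": 0, "wz": 0, "grip": 0.6},
  {"dx": 0, "dy": 0, "dz": 0, "wx": 0, "wy": 0, "wz": 0, "grip": 0.6},
  {"dx": 0, "dy": 0, "dz": 0, "wx": 0, "wy": 0, "wz": 0, "grip": 0.6},
  {"dx": 0, "dy": 0, "dz": 0, "wx": 0, "wy": 0, "wz": 0, "grip": 0.6},
  {"dx": 0, "dy": 0, "dz": 0, "wx": 0, "wy": 0, "wz": 0, "grip": 0.6},
])

```text
time_s: 19.0
tool_pos: [0.411, -0.2658, 0.054]
orientation: [[-0.125, 0.992, -0.0], [0.992, 0.125, -0.0], [-0.0, -0.0, -1.0]]
ft_force: [-0.1, -0.7, -2.4]
gripper_width: 0.0379
gripper_force: 30.0
```

>>> jog_arm([
  {"dx": 0, "dy": 0, "dz": 0, "wx": 0, "wy": 0, "wz": 0, "grip": 0.6},
  {"dx": 0, "dy": 0, "dz": 0, "wx": 0, "wy": 0, "wz": 0, "grip": 0.6},
  {"dx": 0, "dy": 0, "dz": 0, "wx": 0, "wy": 0, "wz": 0, "grip": 0.6},
  {"dx": 0, "dy": 0, "dz": 0, "wx": 0, "wy": 0, "wz": 0, "grip": 0.6},
  {"dx": 0, "dy": 0, "dz": 0, "wx": 0, "wy": 0, "wz": 0, "grip": 0.6},
  {"dx": 0, "dy": 0, "dz": 0, "wx": 0, "wy": 0, "wz": 0, "grip": 0.6},
])

```text
time_s: 19.6
tool_pos: [0.4109, -0.2659, 0.0541]
orientation: [[-0.125, 0.992, -0.0], [0.992, 0.125, -0.0], [-0.0, -0.0, -1.0]]
ft_force: [0.3, 1.5, -2.3]
gripper_width: 0.0376
gripper_force: 30.0
```

```bash
python3 - <<'E'
from h import *
s=bot.read_state();print(s["tool_pos"],s["ft_force"],s["ft_torque"],s["joints"])
a=cv2.imread("pics/scene0.png");b=cv2.imread("pics/side0.png")
A=crop(a,180,185,66,66,6);B=crop(b,175,185,66,66,6)
cv2.imwrite("pics/rd.png",np.hstack([A,B]))
E
```

```text
[ 0.4109 -0.2659  0.0541] [ 0.2968  1.4642 -2.2818] [-0.0146 -0.0649  0.0141] [ 0.7822  0.1938 -0.3245  2.0218  0.0763  0.9372  0.5432]
```

View pics/rd.png

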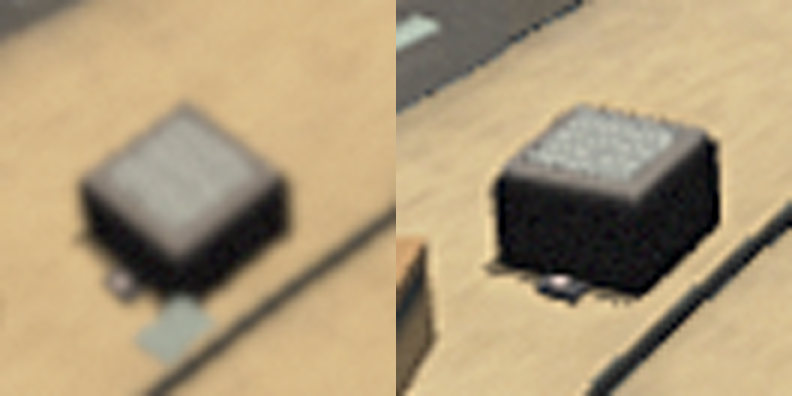

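The near can reads 2.3 N, so the far can (4.8 N) is the heavier. The reader's glass is centred at about (183,180) in the scene crop and (211,152) in the side crop. I'll set the near can back and compute the reader position.

>>> jog_arm([
  {"dx": 0, "dy": 0, "dz": -0.5, "wx": 0, "wy": 0, "wz": 0, "grip": 0.6},
  {"dx": 0, "dy": 0, "dz": -1.1, "wx": 0, "wy": 0, "wz": 0, "grip": 0.6},
  {"dx": 0, "dy": 0, "dz": -1.7, "wx": 0, "wy": 0, "wz": 0, "grip": 0.6},
  {"dx": 0, "dy": 0, "dz": -2.2, "wx": 0, "wy": 0, "wz": 0, "grip": 0.6},
  {"dx": 0, "dy": 0, "dz": -2.5, "wx": 0, "wy": 0, "wz": 0, "grip": 0.6},
  {"dx": 0, "dy": 0, "dz": -2.7, "wx": 0, "wy": 0, "wz": 0, "grip": 0.6},
  {"dx": 0, "dy": 0, "dz": -2.85, "wx": 0, "wy": 0, "wz": 0, "grip": 0.6},
  {"dx": 0, "dy": 0, "dz": -2.95, "wx": 0, "wy": 0, "wz": 0, "grip": 0.6},
  {"dx": 0, "dy": 0, "dz": -3.0, "wx": 0, "wy": 0, "wz": 0, "grip": 0.6},
  {"dx": 0, "dy": 0, "dz": -3.05, "wx": 0, "wy": 0, "wz": 0, "grip": 0.6},
  {"dx": 0, "dy": 0, "dz": -3.05, "wx": 0, "wy": 0, "wz": 0, "grip": 0.6},
])

```text
time_s: 20.7
tool_pos: [0.4111, -0.2659, 0.0247]
orientation: [[-0.125, 0.992, -0.0], [0.992, 0.125, -0.0], [-0.0, -0.0, -1.0]]
ft_force: [-5.1, 3.6, 14.3]
gripper_width: 0.0378
gripper_force: 30.0
```

```bash
python3 - <<'E'
from h import *
S=cal("scene");D=cal("side")
for C,L,o in((S,[(183,105),(80,182),(185,255),(285,185)],(180,185)),(D,[(184,105),(102,178),(240,196),(320,137)],(175,185))):
    P=np.array([onz(C,q,.04)[:2] for q in px(L,*o,6)]);print(P,P.mean(0))
E
```

```text
[[ 0.6049 -0.014 ]
 [ 0.5987  0.0377]
 [ 0.5459  0.0273]
 [ 0.5484 -0.0203]] [0.5745 0.0077]
[[ 0.6082 -0.0141]
 [ 0.5988  0.0441]
 [ 0.5505  0.0314]
 [ 0.5517 -0.0173]] [0.5773 0.011 ]
```

>>> jog_arm([
  {"dx": 0, "dy": 0, "dz": 0.05, "wx": 0, "wy": 0, "wz": 0, "grip": 0.1},
  {"dx": 0, "dy": 0, "dz": 0.05, "wx": 0, "wy": 0, "wz": 0, "grip": -0.1},
  {"dx": 0, "dy": 0, "dz": 0.05, "wx": 0, "wy": 0, "wz": 0, "grip": -0.38},
  {"dx": 0, "dy": 0, "dz": 0.05, "wx": 0, "wy": 0, "wz": 0, "grip": -0.38},
  {"dx": 0, "dy": 0, "dz": 2, "wx": 0, "wy": 0, "wz": 0, "grip": -0.38},
  {"dx": 0, "dy": 0, "dz": 4.5, "wx": 0, "wy": 0, "wz": 0, "grip": -0.38},
  {"dx": 0, "dy": 0, "dz": 6, "wx": 0, "wy": 0, "wz": 0, "grip": -0.38},
  {"dx": 0.5, "dy": -4, "dz": 6, "wx": 0, "wy": 0, "wz": 0, "grip": -0.38},
  {"dx": 1, "dy": -8, "dz": 6, "wx": 0, "wy": 0, "wz": 0, "grip": -0.38},
  {"dx": 1.2, "dy": -9.5, "dz": 6, "wx": 0, "wy": 0, "wz": 0, "grip": -0.38},
  {"dx": 1.2, "dy": -9.5, "dz": 6, "wx": 0, "wy": 0, "wz": 0, "grip": -0.38},
])

```text
time_s: 21.8
tool_pos: [0.4225, -0.3629, 0.0831]
orientation: [[-0.122, 0.993, -0.0], [0.993, 0.122, -0.0], [0.0, -0.0, -1.0]]
ft_force: [1.2, -0.1, -0.5]
gripper_width: 0.06
gripper_force: 0.0
```

>>> jog_arm([
  {"dx": 0, "dy": 0, "dz": -2, "wx": 0, "wy": 0, "wz": 0, "grip": -0.38},
  {"dx": 0, "dy": 0, "dz": -4, "wx": 0, "wy": 0, "wz": 0, "grip": -0.38},
  {"dx": 0, "dy": 0, "dz": -5.5, "wx": 0, "wy": 0, "wz": 0, "grip": -0.38},
  {"dx": 0, "dy": 0, "dz": -5.9, "wx": 0, "wy": 0, "wz": 0, "grip": -0.38},
  {"dx": 0, "dy": 0, "dz": -5.9, "wx": 0, "wy": 0, "wz": 0, "grip": -0.1},
  {"dx": 0, "dy": 0, "dz": -5.9, "wx": 0, "wy": 0, "wz": 0, "grip": 0.05},
  {"dx": 0, "dy": 0, "dz": -5.9, "wx": 0, "wy": 0, "wz": 0, "grip": 0.15},
  {"dx": 0, "dy": 0, "dz": -5.9, "wx": 0, "wy": 0, "wz": 0, "grip": 0.6},
  {"dx": 0, "dy": 0, "dz": -5.9, "wx": 0, "wy": 0, "wz": 0, "grip": 0.6},
  {"dx": 0, "dy": 0, "dz": -5.9, "wx": 0, "wy": 0, "wz": 0, "grip": 0.6},
  {"dx": 0, "dy": 0, "dz": -5.9, "wx": 0, "wy": 0, "wz": 0, "grip": 0.6},
])

```text
time_s: 22.9
tool_pos: [0.4233, -0.3612, 0.0253]
orientation: [[-0.125, 0.992, 0.001], [0.992, 0.125, -0.001], [-0.001, 0.001, -1.0]]
ft_force: [-1.1, 1.2, 6.7]
gripper_width: 0.0377
gripper_force: 30.0
```

>>> jog_arm([
  {"dx": 0, "dy": 0, "dz": 0.5, "wx": 0, "wy": 0, "wz": 0, "grip": 0.6},
  {"dx": 0, "dy": 0, "dz": 1.2, "wx": 0, "wy": 0, "wz": 0, "grip": 0.6},
  {"dx": 0, "dy": 0, "dz": 2.4, "wx": 0, "wy": 0, "wz": 0, "grip": 0.6},
  {"dx": 0, "dy": 0, "dz": 4, "wx": 0, "wy": 0, "wz": 0, "grip": 0.6},
  {"dx": 0, "dy": 0, "dz": 6.5, "wx": 0, "wy": 0, "wz": 0, "grip": 0.6},
  {"dx": 0, "dy": 0, "dz": 9.5, "wx": 0, "wy": 0, "wz": 0, "grip": 0.6},
  {"dx": 0, "dy": 0, "dz": 12.5, "wx": 0, "wy": 0, "wz": 0, "grip": 0.6},
  {"dx": 0, "dy": 0, "dz": 15.5, "wx": 0, "wy": 0, "wz": 0, "grip": 0.6},
  {"dx": 0, "dy": 0, "dz": 18, "wx": 0, "wy": 0, "wz": 0, "grip": 0.6},
  {"dx": 0, "dy": 0, "dz": 19.5, "wx": 0, "wy": 0, "wz": 0, "grip": 0.6},
  {"dx": 0, "dy": 0, "dz": 20, "wx": 0, "wy": 0, "wz": 0, "grip": 0.6},
])

```text
time_s: 24.0
tool_pos: [0.4235, -0.3611, 0.2265]
orientation: [[-0.125, 0.992, 0.002], [0.992, 0.125, -0.002], [-0.002, 0.002, -1.0]]
ft_force: [0.5, -0.6, -5.1]
gripper_width: 0.0377
gripper_force: 30.0
```

>>> jog_arm([
  {"dx": 0.6, "dy": 1.2, "dz": 0.5, "wx": 0, "wy": 0, "wz": 0, "grip": 0.6},
  {"dx": 1.9, "dy": 3.6, "dz": 1, "wx": 0, "wy": 0, "wz": 0, "grip": 0.6},
  {"dx": 3.4, "dy": 6.5, "dz": 2, "wx": 0, "wy": 0, "wz": 0, "grip": 0.6},
  {"dx": 5, "dy": 9.5, "dz": 2, "wx": 0, "wy": 0, "wz": 0, "grip": 0.6},
  {"dx": 6.6, "dy": 12.5, "dz": 2, "wx": 0, "wy": 0, "wz": 0, "grip": 0.6},
  {"dx": 8.2, "dy": 15.5, "dz": 2, "wx": 0, "wy": 0, "wz": 0, "grip": 0.6},
  {"dx": 9.8, "dy": 18.5, "dz": 2, "wx": 0, "wy": 0, "wz": 0, "grip": 0.6},
  {"dx": 11.3, "dy": 21.3, "dz": 2, "wx": 0, "wy": 0, "wz": 0, "grip": 0.6},
  {"dx": 12.5, "dy": 23.6, "dz": 2, "wx": 0, "wy": 0, "wz": 0, "grip": 0.6},
  {"dx": 13.3, "dy": 25.2, "dz": 2, "wx": 0, "wy": 0, "wz": 0, "grip": 0.6},
  {"dx": 13.7, "dy": 26, "dz": 2, "wx": 0, "wy": 0, "wz": 0, "grip": 0.6},
  {"dx": 13.7, "dy": 26, "dz": 2, "wx": 0, "wy": 0, "wz": 0, "grip": 0.6},
])

```text
time_s: 25.2
tool_pos: [0.5599, -0.0988, 0.2436]
orientation: [[-0.128, 0.992, -0.002], [0.992, 0.128, 0.001], [0.001, -0.001, -1.0]]
ft_force: [0.1, -0.6, -4.6]
gripper_width: 0.0377
gripper_force: 30.0
```

```bash
python3 - <<'E'
from h import *
import pickle
C=cal("wrist");s=bot.read_state();w=bot.read_camera("wrist")
pickle.dump(C,open("w3.pkl","wb"));cv2.imwrite("pics/w3.png",w)
print(s["tool_pos"],s["ft_force"],s["joints"])
P=[[.606,-.018,.04],[.602,.041,.04],[.546,.033,.04],[.549,-.02,.04],[.576,.009,.04]]
print(proj(C,P))
c=proj(C,P[4])[0].astype(int);g=cv2.cvtColor(w,cv2.COLOR_BGR2GRAY)
x0,y0=max(c[0]-60,0),max(c[1]-60,0)
print(x0,y0);print(g[y0:c[1]+60:4,x0:c[0]+60:4])
E
```

```text
[ 0.5599 -0.0988  0.2436] [ 0.1499 -0.5894 -4.6081] [ 0.5222  0.1949 -0.4874  1.6145  0.0919  1.3569  0.1509]
[[305.8525 102.1586]
 [311.002   44.0239]
 [256.4565  44.481 ]
 [252.8305  96.8823]
 [281.8057  72.2253]]
221 12
[[213 211 205 207 198 196  70 199 204 208 205 211 207 212 206 210 212 208
  203 204 212 211 199 197 184 194 198 195 211 198]
 [213 207 211 209 200 194  72 195 203 208 204 208 208 211 205 208 211 206
  203 202 213 208 209 197 191 203 213 208 209 205]
 [212 208 209 211 202 191  67 181 202 203 199 205 210 209 204 206 208 206
  205 209 213 203 210 208 202 202 215 205 213 211]
 [213 215 215 212 203 194  69 179 198 204 202 204 210 206 212 207 200 213
  211 207 212 207 204 207 204 204 215 208 210 211]
 [211 213 213 212 209 190  67 190 200 207 203 208 211 213 212 212 204 214
  213 211 210 206 208 207 205 203 213 207 217 213]
 [213 211 211 206 208 184  66 202 204 205 205 203 210 212 213 212 215 214
  213 210 211 211 200 203 211 205 212 210 215 213]
 [207 209 212 205 208 180  69 202 201 200 207 202 208 217 212 208 213 211
  215 214 213 212 201 200 212 212 210 205 214 214]
 [
[... 2173 characters left out ...]
110 118  91  59 148  55
  117 117 118 120 116 117 127 137 135 134 135 133]
 [127 121 126 126 111  67 124 125 123 129 131 121 118 113 117  77 109  69
  122 126 118 123 122 136 135 132 137 134 134 136]
 [129 124 130 127 107  71 119 126 122 130 126 136 128 123 129 122 135 132
  132 136 135 135 135 130 139 123 138 138 134 137]
 [132 128 133 127 101  65 119 126 125 126 126 134 128 128 126 125 134 129
  130 132 128 134 135 133 139 121 136 132 133 133]
 [134 131 135 128 103  62 120 123 126 130 128 131 132 131 131 129 131 132
  132 133 126 138 134 132 136 124 131 128 129 134]
 [128 126 131 127  87  56 121 128 131 131 132 130 134 135 129 129 134 136
  134 132 130 136 132 134 138 131 122 125 131 132]]
```

```bash
python3 - <<'E'
from h import *
import pickle
C=pickle.load(open("w3.pkl","rb"));g=cv2.cvtColor(cv2.imread("pics/w3.png"),cv2.COLOR_BGR2GRAY)
r=g[66:70,255:320].mean(0);r2=g[84:88,255:320].mean(0);c=g[45:110,285:289].mean(1)
print(r.astype(int));print(r2.astype(int));print(c.astype(int))
for p in[(264,68),(313,68),(287,51),(287,102),(287.5,75)]:print(p,onz(C,p,.04))
E
```

```text
[141 139 140 138 102   7  18  56 105 132 138 137 136 143 190 211 206 207
 209 207 207 207 206 205 211 207 209 207 210 206 210 206 213 212 209 211
 205 207 209 221 206 217 204 217 204 217 203 215 202 215 206 211 155 173
 173 173 174 164  98  23 107 224 219 219 218]
[124 122 121 114  77  10  19  59  97 110 109 109 107 134 186 208 205 205
 204 204 205 206 205 205 206 205 204 204 204 205 205 205 205 205 205 205
 205 205 205 205 205 204 205 205 205 205 205 203 204 204 208 183 115 107
 108 110 110  83  16  23 141 137 135 131 128]
[232 189  76  27 136 175 176 175 174 173 203 209 217 209 211 208 205 217
 214 210 209 208 213 216 204 204 205 205 205 204 205 205 205 205 206 205
 205 205 205 206 205 205 206 206 205 206 204 205 206 204 104 108 110 110
 108  94  63  15  13  26  51  55  72  93  98]
(264, 68) [0.5569 0.0108 0.04  ]
(313, 68) [0.6079 0.0176 0.04  ]
(287, 51) [0.5783 0.0308 0.04  ]
(287, 102) [ 0.5859 -0.0205  0.04  ]
(287.5, 75) [0.5824 0.007  0.04  ]
```

Glass centre from the wrist view is (0.582, 0.007). Allowing for the known 2 mm sideways camera bias, I aim at (0.580, 0.007), turning so the gripper's long side is parallel to the chest.

>>> jog_arm([
  {"dx": 0.1, "dy": 0.5, "dz": 0, "wx": 0, "wy": 0, "wz": 4, "grip": 0.6},
  {"dx": 0.3, "dy": 1.5, "dz": 0, "wx": 0, "wy": 0, "wz": 11, "grip": 0.6},
  {"dx": 0.5, "dy": 2.7, "dz": 0, "wx": 0, "wy": 0, "wz": 19, "grip": 0.6},
  {"dx": 0.7, "dy": 4, "dz": 0, "wx": 0, "wy": 0, "wz": 27, "grip": 0.6},
  {"dx": 1, "dy": 5.3, "dz": 0, "wx": 0, "wy": 0, "wz": 35, "grip": 0.6},
  {"dx": 1.2, "dy": 6.6, "dz": 0, "wx": 0, "wy": 0, "wz": 43, "grip": 0.6},
  {"dx": 1.5, "dy": 7.9, "dz": 0, "wx": 0, "wy": 0, "wz": 51, "grip": 0.6},
  {"dx": 1.7, "dy": 9, "dz": 0, "wx": 0, "wy": 0, "wz": 59, "grip": 0.6},
  {"dx": 1.9, "dy": 9.9, "dz": 0, "wx": 0, "wy": 0, "wz": 67, "grip": 0.6},
  {"dx": 2, "dy": 10.4, "dz": 0, "wx": 0, "wy": 0, "wz": 75, "grip": 0.6},
  {"dx": 2, "dy": 10.6, "dz": 0, "wx": 0, "wy": 0, "wz": 81, "grip": 0.6},
  {"dx": 2, "dy": 10.6, "dz": 0, "wx": 0, "wy": 0, "wz": 83, "grip": 0.6},
])

```text
time_s: 26.45
tool_pos: [0.5796, 0.0038, 0.2442]
orientation: [[-1.0, -0.005, -0.001], [-0.005, 1.0, -0.001], [0.001, -0.001, -1.0]]
ft_force: [0.2, -0.6, -4.6]
gripper_width: 0.0379
gripper_force: 30.0
```

>>> jog_arm([
  {"dx": 0, "dy": 0, "dz": -0.5, "wx": 0, "wy": 0, "wz": 0, "grip": 0.6},
  {"dx": 0, "dy": 0, "dz": -1.7, "wx": 0, "wy": 0, "wz": 0, "grip": 0.6},
  {"dx": 0, "dy": 0, "dz": -3.2, "wx": 0, "wy": 0, "wz": 0, "grip": 0.6},
  {"dx": 0, "dy": 0, "dz": -5, "wx": 0, "wy": 0, "wz": 0, "grip": 0.6},
  {"dx": 0, "dy": 0, "dz": -6.8, "wx": 0, "wy": 0, "wz": 0, "grip": 0.6},
  {"dx": 0, "dy": 0, "dz": -8.4, "wx": 0, "wy": 0, "wz": 0, "grip": 0.6},
  {"dx": 0, "dy": 0, "dz": -9.7, "wx": 0, "wy": 0, "wz": 0, "grip": 0.6},
  {"dx": 0, "dy": 0, "dz": -10.5, "wx": 0, "wy": 0, "wz": 0, "grip": 0.6},
  {"dx": 0, "dy": 0, "dz": -10.9, "wx": 0, "wy": 0, "wz": 0, "grip": 0.6},
  {"dx": 0, "dy": 0, "dz": -10.9, "wx": 0, "wy": 0, "wz": 0, "grip": 0.6},
  {"dx": 0, "dy": 0, "dz": -10.9, "wx": 0, "wy": 0, "wz": 0, "grip": 0.6},
  {"dx": 0, "dy": 0, "dz": -10.9, "wx": 0, "wy": 0, "wz": 0, "grip": 0.6},
])

```text
time_s: 27.65
tool_pos: [0.5804, 0.0052, 0.1363]
orientation: [[-1.0, -0.003, 0.001], [-0.003, 1.0, -0.0], [-0.001, -0.0, -1.0]]
ft_force: [-0.0, -0.4, -5.3]
gripper_width: 0.038
gripper_force: 30.0
```

```bash
python3 - <<'E'
from h import *
s=bot.read_state();print(s["tool_pos"],s["orientation"],s["ft_force"],s["gripper_width"],s["joints"])
# compare near/far lids now: project near-can lid corners in scene; dark-lid check
S=cal("scene");a=bot.read_camera("scene");cv2.imwrite("pics/end.png",a);a0=cv2.imread("pics/scene0.png")
g=lambda i:cv2.cvtColor(i,cv2.COLOR_BGR2GRAY).astype(int)
for n,p,h in[("mug",(300,128),14),("carton",(149,234),22)]:
    x,y=p;d=abs(g(a)-g(a0))[y-h:y+h,x-h:x+h];print(n,d.mean(),d.max())
for n,P in[("near lid",(.4113,-.2663,.056)),("far floor",(.4232,-.361,.006)),("can bottom centre",(.58,.007,.115))]:
    u=proj(S,P)[0];x,y=u.round().astype(int);print(n,u,g(a)[y-6:y+7:2,x-6:x+7:2].tolist())
E
```

```text
[0.5804 0.0052 0.1363] [[-1.     -0.0029  0.0012]
 [-0.0029  1.     -0.0001]
 [-0.0012 -0.0001 -1.    ]] [-0.0422 -0.4006 -5.3231] 0.03796324645993812 [ 0.4919  0.3322 -0.6929  1.7189  0.2284  1.1716  1.3103]
mug 6.029336734693878 17
carton 19.724690082644628 65
near lid [347.0978 193.2069] [[206, 194, 141, 100, 122, 114, 92], [109, 78, 54, 60, 65, 84, 79], [73, 46, 37, 34, 37, 52, 70], [51, 55, 38, 35, 39, 41, 50], [42, 38, 34, 32, 38, 38, 36], [63, 44, 35, 38, 58, 51, 32], [94, 81, 57, 41, 47, 43, 60]]
far floor [363.5219 185.9254] [[114, 127, 135, 126, 100, 84, 117], [128, 139, 140, 138, 136, 123, 97], [141, 138, 122, 138, 141, 142, 135], [137, 110, 112, 140, 144, 143, 142], [108, 81, 118, 141, 144, 145, 144], [73, 70, 108, 136, 143, 144, 143], [60, 80, 77, 96, 123, 138, 134]]
can bottom centre [205.8453 190.6999] [[61, 96, 98, 100, 99, 99, 102], [49, 93, 99, 99, 98, 101, 104], [41, 89, 101, 98, 98, 97, 102], [58, 91, 100, 99, 98, 97, 100], [114, 100, 97, 97, 99, 98, 102], [176, 127, 100, 99, 101, 108, 115], [196, 167, 126, 110, 120, 123, 113]]
```

The can is held about 77 mm above the glass, and the near can's dark lid is in its pocket. The brightness change at the carton is most likely the arm's shadow, since the gripper never went near it. A 2 mm trim and settle, then hand in.

>>> jog_arm([
  {"dx": 0, "dy": 0.1, "dz": 0, "wx": 0, "wy": 0, "wz": 0, "grip": 0.6},
  {"dx": 0, "dy": 0.2, "dz": 0, "wx": 0, "wy": 0, "wz": 0, "grip": 0.6},
  {"dx": 0, "dy": 0.2, "dz": 0, "wx": 0, "wy": 0, "wz": 0, "grip": 0.6},
  {"dx": 0, "dy": 0.2, "dz": 0, "wx": 0, "wy": 0, "wz": 0, "grip": 0.6},
  {"dx": 0, "dy": 0.2, "dz": 0, "wx": 0, "wy": 0, "wz": 0, "grip": 0.6},
  {"dx": 0, "dy": 0.2, "dz": 0, "wx": 0, "wy": 0, "wz": 0, "grip": 0.6},
])

```text
time_s: 28.3
tool_pos: [0.58, 0.0071, 0.1356]
orientation: [[-1.0, -0.003, 0.0], [-0.003, 1.0, -0.0], [-0.0, -0.0, -1.0]]
ft_force: [0.4, 0.8, -4.6]
gripper_width: 0.038
gripper_force: 30.0
```

```bash
python3 -c "
from rig import bot
print(bot.read_state()['tool_pos']);print(bot.hand_in())"
```

```text
[0.57999374 0.0071122  0.13555396]
the job is handed in; nothing more can be done
None
```

Handed in at 28.3 s with no result shown: tray home against the stop, the stop-end can (4.8 N against 2.3 N) held upright about 7.6 cm above the glass, and the lighter can back in its pocket; while I was sliding the tray the gripper briefly pulled up on it with about 10 N, close to its loaded weight.

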